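# Check a clamped brass tube with the plug gauge and show the tip for reading

### The arm

A 6-joint arm with a two-finger parallel gripper is mounted at the origin on the work surface. World frame = base frame: x ahead of the robot, y to its left, z up, the work surface at z = 0. Lengths are in mm, angles in rad, forces in N, time in s.
With the tool pointing down it reaches from about 325 to 875 mm from the base axis. Payload 4.4 kg.
Tool frame: the origin (TCP) lies on the centre line of the jaws, within the pads' length; the fingertips stand ahead of it and the grasp point (between the pads) lies 6 mm ahead of it (ctrl.tcp_to_tips is the z of the fingertips in the tool frame, in mm); z points along the fingers, y is the line along which they close (so a half turn about z gives the same grasp; the last joint's range is limited). The gripper opens to 85 mm and grips with 20 to 120 N. Pads are 22 mm wide; open, the fingers measure 114 mm over their backs; the gripper's body (76 mm by 85 mm) begins 54 mm behind the grasp point. The pads swing forward as they close: fully open they stand 13 mm farther back than shut.
Start: joints at [1.185, 0.207, 1.542, -0, 1.393, -0.15], TCP at [133.783, 559.222, 256.282] pointing down, gripper open.
Joint ranges: [-2.73, 2.73], [-0.86, 2.22], [0.23, 2.46], [-1.11, 4.25], [0.08, 2.63], [-2.82, 2.82]. Speed limits (rad/s): [2.79, 2.79, 3.14, 3.14, 3.14, 3.14].

### API

Orientations are given as a 3x3 rotation matrix whose columns are the frame's x, y, z axes.
In Python, from plant import ctrl, sensors, optics gives the robot as it stands. Calls block until the motion is done:
- ctrl.move_ptp(position, orientation): joint-space move of the TCP to a pose.
- ctrl.move_l(position, rot=None, vel=150, threshold=None): straight line of the TCP; rot=None keeps the orientation; vel is the mean speed in mm/s. With threshold (N) it stops when the force on the tool has changed by that much, and returns True; else False.
- ctrl.set_joints(angles): joint-space move.
- ctrl.gripper_to(opening, force=None): finger opening in mm; force is the grip in N (None keeps the last); returns when the fingers have stopped.
- ctrl.hold(seconds).
- ctrl.solve_ik(position, orientation): joint angles nearest the present ones, or None.
- sensors.read_state(): the state.
- optics.grab_frame(name): name is "scene" or "top" or "wrist"; returns (picture, depth): 384x512x3 uint8, red, green, blue; 384x512 float32, mm along the optical axis (not along the pixel's ray), 0 where there is no reading.
- optics.camera_params(name): a dict with "mtx" (3x3 intrinsics, pixels), "R" (3x3) and "t" (3): a world point X has camera coordinates R X + t; the wrist camera has in their place "T_tool_cam" (4x4, takes a point from camera to tool coordinates, whose origin is the TCP and whose axes are the flange's). Camera axes: x right, y down, z forward; pixel columns grow to the right and rows downward; lengths in mm; the calibration is good to about 2 mm. The wrist camera is an equidistant fisheye: a pixel r from the principal point sees the ray r / f radians off the axis. A picture is of the moment at which its call begins: read the wrist's pose just before it. camera_params takes no time and is no camera call.
A pose or a line that the arm cannot do raises ctrl.MotionError and nothing moves.
- ctrl.finish_job(): hands the job in; it is judged then, once.
The state is a dict: "t": time; "q": joint angles; "qvel": joint speeds; "tau": joint torques, N m; "eef_pos": TCP position; "eef_rot": TCP orientation; "force": force on the tool from outside, world axes, zero at the start; "wrist_torque": the same for the moment, N m; "grip_width": finger opening in mm; "grasp_force": force on a finger pad.
Only numpy, scipy, OpenCV 4.12 (cv2) and the standard library are available. Lean on these libraries where they do the work, as an engineer would, in place of code of your own. Each camera call takes 0.05 s, during which the arm holds its last target. There are 200 camera calls.

### The job

Take the blue-handled plug gauge off its rest and slide it, tip first, into the brass tube clamped in the sloping jig until its red collar stops against the tube's mouth, without forcing it and without disturbing the spool, the brush or the burr block. Then draw it right out again and finish still holding it, level, with the tip over the middle of the white reading card and about 10 cm above it: do not put it down or let go.

Things in the scene. Friction and masses are not known exactly. Their poses are not given: they have to be found in the camera images.
- gauge: Plug gauge, 150 g. x = long axis towards the tip, origin on the axis. Square blue handle 16 x 16 mm, x -50 to +36; red collar 30 mm dia, x +36 to +44; steel rod 10 mm dia, x +44 to +114 with an 8 mm tapered nose (5.6 mm at its end). Starts lying level on the rest, axis 50 mm above the bench, a handle flat up, tip roughly towards the robot. Balances within 10 mm of the origin
- gauge_tip (a point): Centre of the rod's end, on the gauge axis, 114 mm from the gauge's origin
- gauge_collar (a point): Centre of the collar's tip-side face, on the gauge axis, 44 mm from the gauge's origin and 70 mm from the tip
- rest: Fixed rest: dark wooden foot 200 x 60 x 12 mm with two aluminium forks (12 mm along x, up to 44 mm wide, up to 55 mm high) at x = -55 mm (under the rod) and +80 mm (under the handle's end). Origin at the centre of its underside. The gauge lies along x, tip to -x, its origin near x = +40, z = 50 mm, free around the handle there; it lifts straight up out
- jig: Fixed jig: wooden foot 150 x 90 x 22 mm and a dark steel saddle that carries the brass tube under a strap with a thumbscrew; nothing on it is over 130 mm high. Origin at the centre of its underside. The tube lies in its x-z plane, rising at 35 degrees towards its +x (away from the robot, within about 25 degrees)
- tube: Brass tube, fixed in the jig: 80 mm long, 22 mm outside, 14 mm inside diameter, the last 14 mm flaring to a mouth 32 mm outside, 24 mm inside. Origin at the centre of its lower end; z runs along the tube and out of the mouth, 35 degrees above the level. The gauge enters along -z; the collar stops on the mouth's rim with 10 mm of bore left beyond the rod
- tube_mouth (a point): Centre of the tube's mouth, on its axis, 80 mm from the tube's origin, 111 mm above the bench
- card: White reading card, 130 x 110 x 3 mm, with a thin black cross through its middle, fixed flat on the bench. Origin at the centre of its underside
- spool: Bystander: loose green spool of brass wire, 40 mm diameter, 40 mm tall; origin at the centre of its underside
- brush: Bystander: loose brush, 170 mm long, lying flat on the bench roughly across, under 40 mm high
- burr_block: Bystander: loose dark wooden block 70 x 50 x 28 mm holding six small burrs, 47 mm high in all; origin at the centre of its underside
Not all that is in view belongs to the job. There is more than one size of the rest; the job needs the middle-sized.

How it is judged:
By the outcome, as a careful person would: the job done as asked, in the order asked, and still so for the second after the job is handed in, while the arm keeps its last pose, push and grip.
It also fails if it takes over 64 s, if anything falls off the work surface, if the arm or the gripper's body presses on something with over 40 N, if the wrist force passes 120 N, or if a joint passes its speed limit or range.

## Working session

There is one attempt and no reset: what is moved stays moved. The work goes in short steps, each a Python script; the robot and the scene stay as the last script left them, time stands still between calls to the robot, and variables do not carry over. Pictures are saved under pics/ and viewed, at most 12 in all, crops included, and the job is handed in when it is done.

```bash
mkdir -p pics; ls
python3 - <<'E'
from plant import ctrl,sensors,optics
import cv2,numpy as np
for n in("scene","top"):
    p,d=optics.grab_frame(n); np.savez(f"{n}.npz",p=p,d=d)
    cv2.imwrite(f"pics/{n}0.png",p[:,:,::-1]); c=optics.camera_params(n); print(n,c, (d>0).mean())
print(optics.camera_params("wrist"),ctrl.tcp_to_tips,sensors.read_state())
E
```

```text
pics
scene {'mtx': array([[443.69407489,   0.        , 254.39527084],
       [  0.        , 443.69407489, 195.37768211],
       [  0.        ,   0.        ,   1.        ]]), 'R': array([[-0.45795137,  0.88890816, -0.01108232],
       [ 0.7524593 ,  0.38095655, -0.53728681],
       [-0.47337675, -0.25439023, -0.84332679]]), 't': array([ 204.02910401, -364.04685721, 1581.87741077])} 0.9960174560546875
top {'mtx': array([[382.27929211,   0.        , 255.36818298],
       [  0.        , 382.27929211, 187.36411564],
       [  0.        ,   0.        ,   1.        ]]), 'R': array([[ 0.02390266, -0.99971366,  0.00111895],
       [-0.9857265 , -0.02375478, -0.16667027],
       [ 0.16664912,  0.00288088, -0.98601205]]), 't': array([  30.10752555,  531.68069252, 1300.38013619])} 0.9959309895833334
{'mtx': array([[297.31863964,   0.        , 260.01703779],
       [  0.        , 297.31863964, 192.42048384],
       [  0.        ,   0.        ,   1.        ]]), 'T_tool_cam': array([[-9.86222481e-04, -9.52941862e-01, -3.03151504e-01,
         7.77471145e+01],
       [ 9.99999513e-01, -9.49000821e-0
[... 309 characters left out ...]
-05,
        1.39353136e+00, -1.50506505e-01]), 'qvel': array([-0.0019262 , -0.00163014, -0.00339752, -0.00053887, -0.00073135,
       -0.0001112 ]), 'tau': array([-3.97472550e-04, -3.84094620e+01, -2.92549539e+01, -2.26712800e-04,
        4.93883999e-03,  7.56286170e-06]), 'eef_pos': array([133.52347411, 558.61253359, 255.22441076]), 'eef_rot': array([[-9.72565374e-01,  2.32628327e-01, -8.09607440e-04],
       [ 2.32629500e-01,  9.72563457e-01, -1.95927424e-03],
       [ 3.31611920e-04, -2.09386086e-03, -9.99997753e-01]]), 'force': array([0.36647043, 0.07864556, 0.241915  ]), 'wrist_torque': array([-0.06712999,  0.0074377 , -0.04303297]), 'grasp_force': 0.0, 'grip_width': 85.53028482408273}
```

View pics/scene0.png

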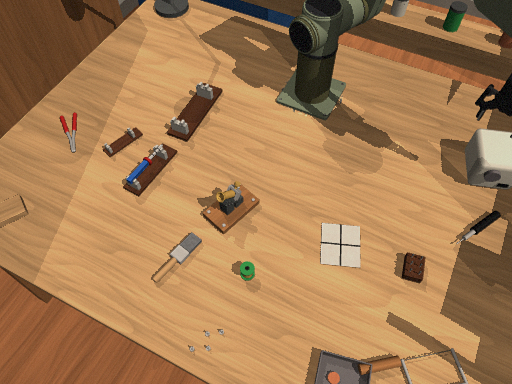

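View pics/top0.png

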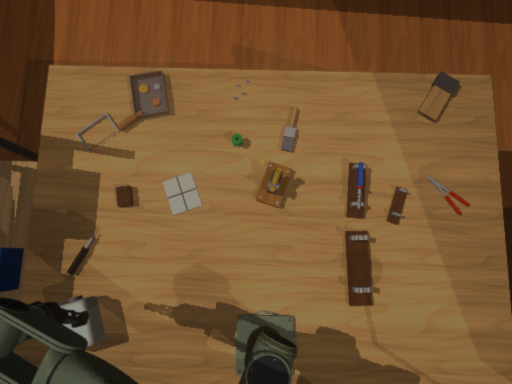

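The top view shows the three rests: the one with the blue gauge at (357,190), a small empty one at (398,205) and a large empty one at (359,268). The one at (357,190) is the middle-sized and carries the gauge. The jig with its brass tube is at (275,183), the card at (182,194), the spool at (237,140), the brush at (290,132) and the burr block at (124,196).

```bash
cat > h.py <<'E'
import numpy as np,cv2
from plant import ctrl,sensors,optics
def pose(n,st=None):
    """K, R_wc (cam->world), camera centre"""
    c=optics.camera_params(n)
    if n=="wrist":
        T=np.eye(4);T[:3,:3]=st["eef_rot"];T[:3,3]=st["eef_pos"];T=T@c["T_tool_cam"]
        return c["mtx"],T[:3,:3],T[:3,3]
    return c["mtx"],c["R"].T,-c["R"].T@c["t"]
def rays(n,px,st=None):
    K,R,C=pose(n,st); px=np.atleast_2d(np.asarray(px,float))
    v=(px-[K[0,2],K[1,2]])/K[0,0]
    if n=="wrist":
        r=np.linalg.norm(v,axis=1)+1e-12; d=np.c_[v*(np.sin(r)/r)[:,None],np.cos(r)]
    else: d=np.c_[v,np.ones(len(v))]
    d/=np.linalg.norm(d,axis=1)[:,None]
    return C,d@R.T
def plane(n,px,z,st=None):
    C,d=rays(n,px,st); return C+d*((z-C[2])/d[:,2])[:,None]
def meet(obs):
    """least-squares point of rays [(C,d)...], and rms miss"""
    A=[np.eye(3)-np.outer(d,d) for C,d in obs]; b=[a@C for a,(C,d) in zip(A,obs)]
    X=np.linalg.solve(sum(A),sum(b)); return X,np.sqrt(np.mean([((a@X-q)**2).sum() for a,q in zip(A,b)]))
def project(n,X,st=None):
    K,R,C=pose(n,st); p=(np.atleast_2d(X)-C)@R
    if n=="wrist":
        r=np.linalg.norm(p[:,:2],axis=1)+1e-12; v=p[:,:2]/r[:,None]*np.arctan2(r,p[:,2])[:,None]
    else: v=p[:,:2]/p[:,2:]
    return v*K[0,0]+[K[0,2],K[1,2]]
def blobs(m,amin=8):
    n,l,s,c=cv2.connectedComponentsWithStats(m.astype(np.uint8),connectivity=8)
    return sorted([(s[i,4],c[i],l==i) for i in range(1,n) if s[i,4]>=amin],key=lambda b:-b[0])
def masks(p):
    h,s,v=[a.astype(int) for a in cv2.split(cv2.cvtColor(p,cv2.COLOR_RGB2HSV))]
    return dict(blue=(h>100)&(h<130)&(s>130)&(v>60),red=((h<6)|(h>174))&(s>150)&(v>60),
      white=(s<40)&(v>140),green=(h>45)&(h<85)&(s>120)&(v>50),brass=(h>17)&(h<30)&(s>130)&(v>60))
def cloud(n,p,d,m,st=None):
    """depth points of a mask"""
    K,R,C=pose(n,st); r,c=np.nonzero(m&(d>0)); _,v=rays(n,np.c_[c,r],st)
    return C+v*(d[r,c]/(v@R[:,2]))[:,None]
E
python3 - <<'E'
from h import *
np.set_printoptions(precision=1,suppress=True)
for n in("top","scene"):
    f=np.load(n+".npz");p,d=f["p"],f["d"]
    for k,m in masks(p).items():
        for a,c,b in blobs(m,12)[:6]:
            q=cloud(n,p,d,b); q=np.median(q,0) if len(q) else None
            print(n,k,a,c,q)
p=np.load("top.npz")["p"];s=np.load("scene.npz")["p"]
a=cv2.resize(p[150:240,245:415],(800,424),interpolation=cv2.INTER_CUBIC)
cv2.imwrite("pics/crop1.png",a[:,:,::-1])
for pos in [(560,-320,300),(560,-50,300)]:
    for sx in(1,-1):
        R=np.array([[sx,0,0],[0,-sx,0],[0,0,-1.]]); print(pos,sx,ctrl.solve_ik(pos,R))
E
```

```text
top blue 90 [360.3 173.8] [ 584.4 -323.5   58.8]
top blue 13 [  0.2 251.7] [ 283.  1215.6 -421.3]
top red 57 [458.7 198.2] [ 514.2 -687.7   15.5]
top red 57 [452.5 204.8] [ 489.  -661.7   14.7]
top red 13 [359.2 186.5] [ 538.4 -318.7   63.5]
top white 209 [191.8 199.1] [489.5 270.8   3.7]
top white 209 [176.5 204.3] [469.7 324.9   4.3]
top white 200 [170.9 186.8] [532.2 349.    3.8]
top white 181 [185.9 181.9] [551.3 295.7   4. ]
top white 81 [ 81.9 331. ] [ 49.9 575.2 110.7]
top white 66 [ 75.6 307.2] [120.6 601.8 110.5]
top green 86 [236.5 139.2] [706.2 116.3  39.7]
top brass 2388 [298.1 305. ] [ 124.5 -114.6    0.9]
top brass 1993 [408.2 306. ] [ 133.3 -491.6    1. ]
top brass 1792 [227. 159.] [638.4 123.1   1. ]
top brass 940 [110.6 162.3] [616.5 576.4   0.7]
top brass 718 [282.2 271.7] [241.4 -60.9   0.8]
top brass 686 [318.4 167.5] [ 616.5 -188.6    1.1]
scene blue 272 [279.3  17.6] [-926.  -552.1 -465. ]
scene blue 173 [137.7 170.9] [ 586.9 -320.6   57.1]
scene red 69 [ 74. 121.] [ 493.8 -665.    13.9]
scene red 66 [ 63.7 123.7] [ 520.2 -684.5   14.8]
scene red 26 [148.2 160.1] [ 542.8 -314.    60.4]
scene white 870 [497.8 147.6] [ 66.4 610.7 109.3]
scene white 169 [179.4 253. ] [749.1 -76.9  19.9]
scene white 155 [328.9 229.4] [481.5 260.5   2.6]
scene white 94 [346.7 232.9] [471.9 310.7   3. ]
scene white 85 [348.8 257.7] [540.2 343.4   2.9]
scene white 77 [ 71.7 140.4] [ 564.1 -616.4   13.2]
scene green 193 [454.6  21.9] [-355.7  356.5  176.9]
scene green 183 [246.8 270. ] [715.3 116.   39.3]
scene brass 150 [224.5 195.2] [573.5 -26.8 102.2]
scene brass 30 [236.5 184. ] [526.4 -13.9 108. ]
(560, -320, 300) 1 [-0.7  0.3  1.3 -0.   1.5  0.9]
(560, -320, 300) -1 [-0.7  0.3  1.3 -0.   1.5 -2.2]
(560, -50, 300) 1 [-0.2  0.1  1.5 -0.   1.5  1.3]
(560, -50, 300) -1 [-0.2  0.1  1.5 -0.   1.5 -1.8]
```

View pics/crop1.png

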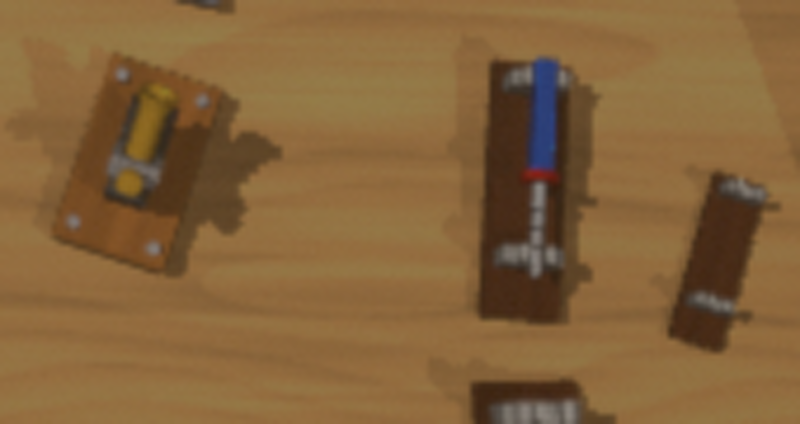

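The crop shows the blue gauge on the middle-sized rest at about (540,170), with its collar at (540,175) and its tip down at (537,275). The jig's tube mouth is at the upper end, about (158,92). Next I take wrist views of both, each from two places.

```bash
cat > look.py <<'E'
from h import *
D=lambda sx,a=0:np.array([[sx*np.cos(a),sx*np.sin(a),0],[sx*np.sin(a),-sx*np.cos(a),0],[0,0,-1.]])
def look(name,pos,R):
    ctrl.move_ptp(pos,R); ctrl.hold(.3); st=sensors.read_state(); p,d=optics.grab_frame("wrist")
    np.savez(name+".npz",p=p,d=d,eef_rot=st["eef_rot"],eef_pos=st["eef_pos"]); cv2.imwrite(f"pics/{name}.png",p[:,:,::-1]); return st
E
python3 - <<'E'
from look import *
look("j1",(590,10,250),D(1)); look("j2",(590,-100,250),D(1))
look("g1",(570,-270,220),D(-1)); st=look("g2",(570,-370,220),D(-1)); print(st["t"])
a=[np.load(k+".npz")["p"] for k in("j1","j2","g1","g2")]
m=cv2.resize(np.vstack([np.hstack(a[:2]),np.hstack(a[2:])]),(800,600),interpolation=cv2.INTER_AREA); cv2.imwrite("pics/mos.png",m[:,:,::-1])
E
```

```text
7.8417
```

View pics/mos.png

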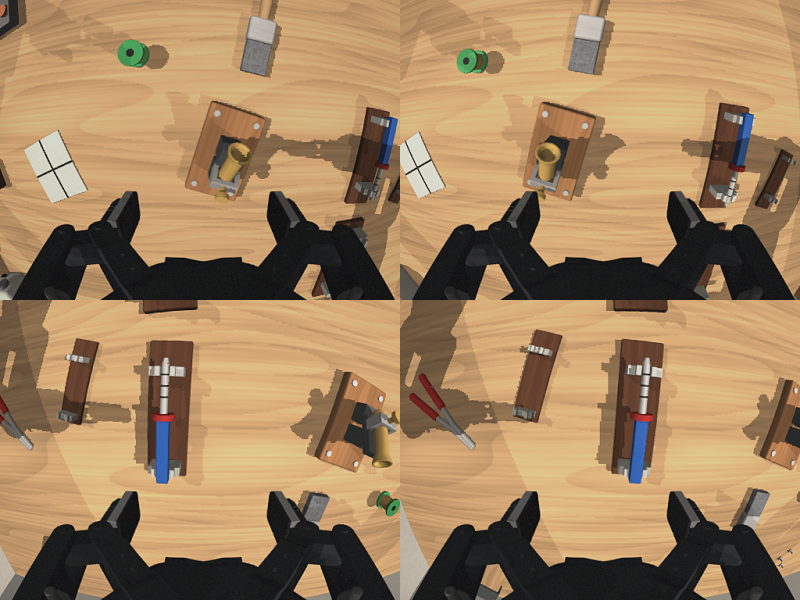

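The wrist mosaic (scale 0.78) shows the brass mouth at (240,152) in j1 and (548,148) in j2. The gauge appears in g1 and g2 with its collar at (165,418) and (641,418) and its tip up at (165,360) and (646,360).

```bash
cat > meas.py <<'E'
from h import *
np.set_printoptions(precision=1,suppress=True)
def load(k): f=np.load(k+".npz"); return f["p"],f["d"],dict(eef_rot=f["eef_rot"],eef_pos=f["eef_pos"])
if __name__=="__main__":
    obs={}
    for k in("g1","g2"):
        p,d,st=load(k); M=masks(p)
        bl=blobs(M["blue"])[0]; 
        rd=min((b for b in blobs(M["red"],40)),key=lambda b:np.hypot(*(b[1]-bl[1])))
        q=cloud("wrist",p,d,bl[2],st); zt=np.percentile(q[:,2],70); q=q[abs(q[:,2]-zt)<2.5]
        v=np.linalg.svd(q[:,:2]-q[:,:2].mean(0))[2][0]; v*=-np.sign(v[0]); s=(q[:,:2]-q[:,:2].mean(0))@v
        w=(q[:,:2]-q[:,:2].mean(0))@[-v[1],v[0]]
        r=cloud("wrist",p,d,rd[2],st)
        sr=(r[:,:2]-q[:,:2].mean(0))@v; wr=(r[:,:2]-q[:,:2].mean(0))@[-v[1],v[0]]
        print(k,"blue",bl[0],bl[1],"top z",zt,"yaw",np.degrees(np.arctan2(v[1],v[0])),"centre",q.mean(0),"s",np.percentile(s,[0,2,98,100]),"w",np.percentile(w,[2,98]))
        print("  red s",np.percentile(sr,[2,98]),"w",np.percentile(wr,[2,98]),"zmax",np.percentile(r[:,2],98))
        # tail-edge and collar-end corners of the blue blob for triangulation
        c=max(cv2.findContours(bl[2].astype(np.uint8),0,1)[0],key=cv2.contourArea)
        b=cv2.boxPoints(cv2.minAreaRect(c)); print("  box",b.ravel(),"red c",rd[1])
        obs.setdefault("red",[]).append(rays("wrist",rd[1],st)); obs.setdefault("blue",[]).append(rays("wrist",bl[1],st))
    for k,o in obs.items(): print(k,meet([(C,d[0]) for C,d in o]))
    out=[]
    for k,c in(("j1",(307,195)),("j2",(189,190))):
        p,d,st=load(k); x,y=c; x0,y0=x-50,y-45
        out.append(cv2.resize(p[y0:y0+100,x0:x0+100],(400,400),interpolation=cv2.INTER_CUBIC))
    cv2.imwrite("pics/mouth.png",np.hstack(out)[:,:,::-1])
E
python3 meas.py
```

```text
g1 blue 1319 [207.7 194. ] top z 57.19321949796198 yaw 176.1389373920642 centre [ 583.6 -323.6   56.9] s [-44.1 -41.9  38.4  39.8] w [-7.4  7.6]
  red s [41.7 49.3] w [-14.   14.3] zmax 64.48948773936137
  box [198.1 233.9 199.7 155.6 217.1 156.  215.5 234.2] red c [208.4 149.4]
g2 blue 1306 [304.7 193.5] top z 57.25206415656084 yaw 176.23700565923124 centre [ 583.6 -324.5   56.9] s [-43.8 -41.7  38.4  39.9] w [-7.8  7.6]
  red s [41.1 49.2] w [-14.2  14. ] zmax 64.4457432815482
  box [292.  233.1 300.1 154.3 317.4 156.  309.4 234.9] red c [309.2 149.1]
red (array([ 539. , -321.1,   50.2]), np.float64(0.02585510855907927))
blue (array([ 584.7, -323.9,   50.8]), np.float64(0.13696567663211281))
```

View pics/mouth.png

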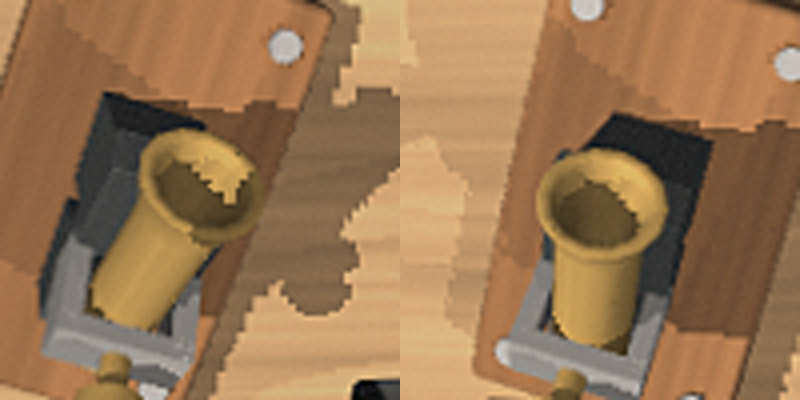

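In the crop, the mouth rim shows as ellipses centred near (200,186) in j1 and (602,203) in j2 at 4x. The thumbscrew and strap are at the lower end of the tube, well clear of the mouth. Now I fit the tube.

```bash
cat > tube.py <<'E'
from meas import *
from scipy.optimize import least_squares
Q=[];src=[]
for i,k in enumerate(("j1","j2")):
    p,d,st=load(k); q=cloud("wrist",p,d,np.ones(d.shape,bool),st)
    h=cv2.cvtColor(p,cv2.COLOR_RGB2HSV)[d>0]; ok=(h[:,1]>90)&(h[:,0]>12)&(h[:,0]<32)&(q[:,2]>60)&(np.hypot(q[:,0]-570,q[:,1]+30)<80)
    Q.append(q[ok]); src+= [i]*ok.sum()
Q=np.vstack(Q); src=np.array(src); print(len(Q),Q.min(0),Q.max(0))
def ax(ps,el): return np.array([np.cos(el)*np.cos(ps),np.cos(el)*np.sin(ps),np.sin(el)])
def est(Q,fitel,show=""):
    M=np.array([590,-35,111.]); ps,el=np.radians(-20),np.radians(35)
    for it in range(12):
        n=ax(ps,el); s=(Q-M)@n; r=np.linalg.norm(Q-M-s[:,None]*n,axis=1)
        body=(s<-18)&(s>-60)&(abs(r-11)<(6 if it<4 else 2.5))
        def f(x):
            n=ax(x[0],x[1] if fitel else el); C=np.array([0,x[2],x[3]])+[M[0],0,0]; v=Q[body]-C
            return np.linalg.norm(v-(v@n)[:,None]*n,axis=1)-11
        x=least_squares(f,[ps,el,M[1],M[2]],loss="soft_l1").x
        ps=x[0]; el=x[1] if fitel else el; M=np.array([M[0],x[2],x[3]]); n=ax(ps,el)
        s=(Q-M)@n; r=np.linalg.norm(Q-M-s[:,None]*n,axis=1); rim=(r>11.5)&(r<17)&(abs(s)<25)
        top=np.percentile(s[rim],95); M=M+n*top
    s=(Q-M)@n; u=np.cross([0,0,1],n);u/=np.linalg.norm(u);w=np.cross(n,u)
    ring=(abs(s)<2)&(r>9)&(r<19); P=np.c_[(Q-M)@u,(Q-M)@w][ring]
    (cx,cy),rad=cv2.minEnclosingCircle(P.astype(np.float32))
    print(show,"yaw",np.degrees(ps),"el",np.degrees(el),"mouth",M,"ring centre off",cx,cy,rad,"n",body.sum(),ring.sum(),"rms",np.sqrt(np.mean(f(x)**2)))
    return M,n,u,w
for i in(0,1): est(Q[src==i],False,f"view{i}")
est(Q,True,"el free"); M,n,u,w=est(Q,False,"both")
# check: outer-rim ellipse centres, triangulated from the two pictures, and predicted rim pixels
np.save("tube.npy",np.array([M,n]))
th=np.linspace(0,6.283,60); C=M+16*(np.cos(th)[:,None]*u+np.sin(th)[:,None]*w); I=C+0; out=[]
for k,c in(("j1",(307,195)),("j2",(189,190))):
    p,d,st=load(k); x0,y0=c[0]-50,c[1]-45
    im=cv2.resize(p[y0:y0+100,x0:x0+100],(400,400),interpolation=cv2.INTER_CUBIC)
    for X,col in((C,(255,0,0)),(M-n*80+(C-M)*11/16,(0,0,255)),(M-n*np.linspace(0,80,9)[:,None],(0,255,0))):
        for a in (project("wrist",X,st)-[x0,y0]+.5)*4: cv2.circle(im,tuple(int(z) for z in a),1,col,-1)
    out.append(im)
cv2.imwrite("pics/tubefit.png",np.hstack(out)[:,:,::-1])
E
python3 tube.py
```

```text
3440 [ 510.7 -103.6   60.4] [608.7  44.4 331.5]
view0 yaw -17.45422586979641 el 35.0 mouth [584.2 -32.6 110.3] ring centre off -0.12989085912704468 0.3633432686328888 15.92827033996582 n 446 311 rms 0.3402733734665649
view1 yaw -18.148971000887975 el 35.0 mouth [584.7 -33.3 110. ] ring centre off 0.7853925228118896 0.8526847958564758 15.877483367919922 n 372 294 rms 0.32310367046905547
el free yaw -17.671487856634787 el 34.957094063922796 mouth [584.5 -32.8 110.1] ring centre off 0.016224129125475883 0.6002222895622253 15.968267440795898 n 820 606 rms 0.4063841311786127
both yaw -17.674394886269504 el 35.0 mouth [584.5 -32.8 110.2] ring centre off 0.017443915829062462 0.574582040309906 15.968210220336914 n 820 602 rms 0.40639840293378493
```

View pics/tubefit.png

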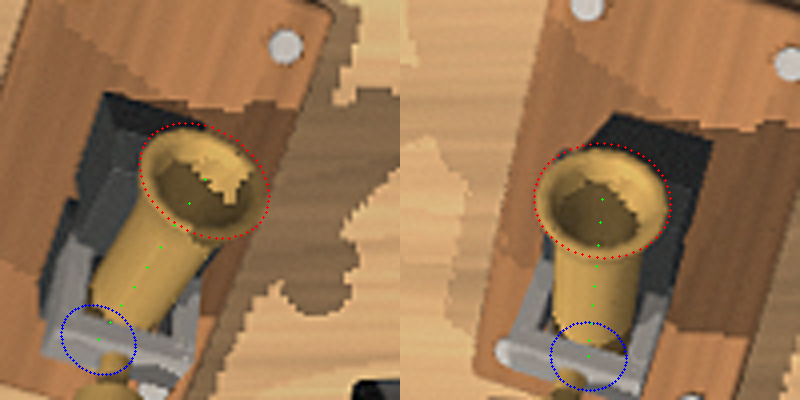

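The fit agrees with both pictures: mouth at (584.5,-32.8,110.3), yaw -17.7°, elevation 35°. Gauge origin is about (578.7,-323.7,50), with its tip heading at 176.2°. Next I check reach, grasp, lift and look.

```bash
cat > tilt.py <<'E'
from look import *
M,n=np.load("tube.npy")
def ins_R(n):
    x=-n; y=np.cross([0,0,1],n); y=y/np.linalg.norm(y); return np.c_[x,y,np.cross(x,y)]
E
python3 - <<'E'
from tilt import *
np.set_printoptions(precision=2,suppress=True)
R=ins_R(n); print(R)
for s in(154,120,44): print(s,ctrl.solve_ik(M+s*n-6*R[:,2],R))
for y in (1,-1):print(ctrl.solve_ik((510,310,109),D(y)))
G=D(-1,np.radians(-3.8)); O=np.array([578.7,-323.7,56])
ctrl.move_ptp(O+[0,0,100],G); ctrl.move_l(O,vel=120); ctrl.gripper_to(0,50); ctrl.hold(.2)
s=sensors.read_state(); print(s["t"],s["grip_width"],s["grasp_force"],s["force"],s["eef_pos"])
ctrl.move_l(O+[0,0,20],vel=60); ctrl.move_l(O+[0,0,170],vel=200); ctrl.hold(.3)
s=sensors.read_state(); print(s["t"],s["grip_width"],s["grasp_force"],s["force"],s["wrist_torque"])
p,d=optics.grab_frame("wrist"); np.savez("h1.npz",p=p,d=d,eef_rot=s["eef_rot"],eef_pos=s["eef_pos"]); cv2.imwrite("pics/h1.png",p[:,:,::-1])
E
```

```text
[[-0.78  0.3   0.55]
 [ 0.25  0.95 -0.17]
 [-0.57 -0.   -0.82]]
154 [-0.2   0.25  1.72 -0.12  0.57 -1.38]
120 [-0.19  0.22  1.8  -0.14  0.51 -1.35]
44 [-0.17  0.18  1.97 -0.2   0.39 -1.27]
[ 0.4   0.41  1.61 -0.    1.12  1.97]
[ 0.4   0.41  1.61 -0.    1.12 -1.17]
10.125 15.259803270504387 49.16635751724243 [-0.55 -0.36  2.65] [ 578.89 -323.79   56.31]
11.8083 15.055974332051834 48.69864463806152 [-0.22  0.35 -1.02] [ 0.   -0.02  0.01]
```

View pics/h1.png

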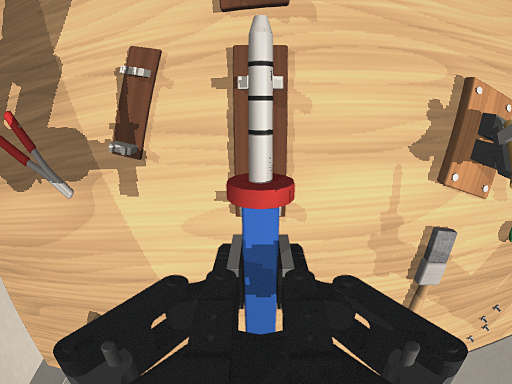

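The gauge is held centred: collar at (260,190), rod straight up the picture, tip at (259,15). I measure its in-hand axis, go to the pre-insert pose and look at the rod and mouth together.

```bash
cat > hand.py <<'E'
from meas import *
from tilt import *
from scipy.optimize import least_squares
def tool_cloud(k):
    p,d,st=load(k); q=cloud("wrist",p,d,np.ones(d.shape,bool),st); return (q-st["eef_pos"])@st["eef_rot"],p[d>0],q,st
def rod(k):
    """rod axis in the tool frame: y,z at x=0 plus slopes; tip and collar x"""
    t,c,_,_=tool_cloud(k); m=(t[:,0]>48)&(t[:,0]<104)&(abs(t[:,1])<9)&(abs(t[:,2]-6)<10); q=t[m]
    f=lambda a:np.hypot(q[:,1]-a[0]-a[2]*q[:,0],q[:,2]-a[1]-a[3]*q[:,0])-5
    a=least_squares(f,[0,6,0,0],loss="soft_l1").x
    m=(t[:,0]>48)&(abs(t[:,1])<9)&(abs(t[:,2]-6)<10)
    red=(c[:,0]>110)&(c[:,1]<70)&(c[:,2]<70)&(abs(t[:,0]-40)<15)&(abs(t[:,1])<20)&(abs(t[:,2]-6)<20)
    print(k,"rod",a[:2],"slope deg",np.degrees(a[2:]),"rms",f(a).std(),m.sum(),"tip x",np.percentile(t[m,0],99.5),"collar x",np.percentile(t[red,0],[2,98]),"y",np.percentile(t[red,1],[1,99]))
    return a
E
python3 - <<'E'
from hand import *
rod("h1")
R=ins_R(n); look("h2",M+160*n-6*R[:,2],R); rod("h2"); print(sensors.read_state()["t"])
E
```

```text
h1 rod [-0.6  7.6] slope deg [ 0.1 -0.2] rms 0.5217823888832722 3685 tip x 113.51031927984114 collar x [36.6 43.9] y [-13.4  13.3]
h2 rod [-0.6  7.5] slope deg [ 0.  -0.2] rms 0.5344030725783313 3706 tip x 113.95111604594193 collar x [37.1 44.4] y [-13.5  13.3]
13.3
```

View pics/h2.png

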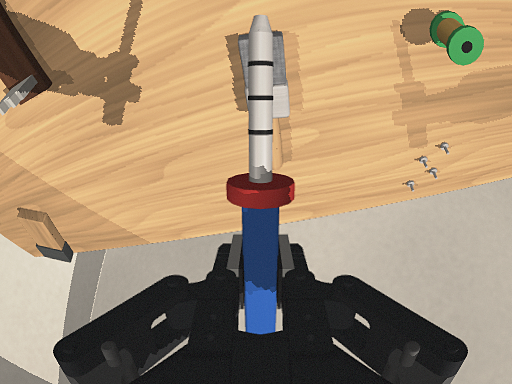

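The mouth is out of frame above the tip, so I nose the tip 8 mm into the 24 mm flare and check centring there. This uses the small camera bias found from the known heights and the symmetric grip (about -0.6 mm in y, +0.8 mm in z).

```bash
cat > go.py <<'E'
from hand import *
E_=np.array([0,-.6,.8]); Mt=M-D(1)@E_; R=ins_R(n); OFF=6.6
def tcp(s,lat=0,up=0):  # gauge origin s mm out along the axis from the mouth
    return Mt+s*n-OFF*R[:,2]+lat*R[:,1]-up*R[:,2]
E
python3 - <<'E'
from go import *
print(Mt)
print(ctrl.move_l(tcp(122),R,vel=80)); print(ctrl.move_l(tcp(106),R,vel=25,threshold=4)); ctrl.hold(.3)
s=sensors.read_state(); print(s["t"],s["force"],s["eef_pos"],tcp(106))
p,d=optics.grab_frame("wrist"); np.savez("h3.npz",p=p,d=d,eef_rot=s["eef_rot"],eef_pos=s["eef_pos"])
cv2.imwrite("pics/h3.png",cv2.resize(p[:100,195:325],(780,600),interpolation=cv2.INTER_CUBIC)[:,:,::-1])
E
```

```text
[584.5 -33.4 111. ]
False
False
15.0083 [-0.4  0.4 -1.8] [663.7 -58.7 177.3] [663.6 -58.6 177.2]
```

View pics/h3.png

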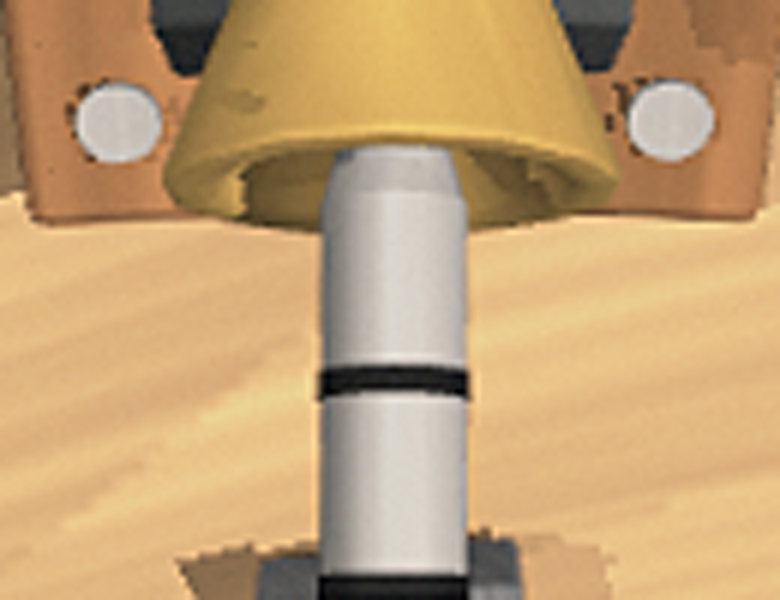

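The rim spans columns 164 to 619 (centre 391) and the rod is at 394, so the lateral error is about 0.2 mm and the tip is inside the flare. I now slide in under force watch.

Run:
```python
from go import *
def rep(tag):
    s=sensors.read_state(); F=R.T@s["force"]; g=s["eef_pos"]+OFF*R[:,2]-Mt
    print(tag,"t",s["t"],"F tool",F,"s",g@n,"lat",g@R[:,1],"up",-g@R[:,2],"grip",s["grip_width"],s["grasp_force"]); return F
for s in(90,75,60,49):
    hit=ctrl.move_l(tcp(s),R,vel=40,threshold=5); rep((s,hit))
    if hit: break
else:
    hit=ctrl.move_l(tcp(40),R,vel=12,threshold=5); rep(("stop",hit))
s=sensors.read_state(); p,d=optics.grab_frame("wrist"); np.savez("h4.npz",p=p,d=d,eef_rot=s["eef_rot"],eef_pos=s["eef_pos"])
cv2.imwrite("pics/h4.png",cv2.resize(p[:260,170:350],(415,600),interpolation=cv2.INTER_CUBIC)[:,:,::-1])
```

```text
(90, False) t 15.6083 F tool [ 1.4 -0.3  1.2] s 89.71310496153377 lat 0.05176296773922694 up -0.01614660138839532 grip 15.408297385670895 48.75009834766388
(75, False) t 16.1333 F tool [ 1.  -0.1  2.3] s 74.65838138935896 lat 0.035815467891513394 up -0.044748159748263745 grip 15.440561831110525 48.7501323223114
(60, False) t 16.6583 F tool [ 1.3 -0.3  1.1] s 59.6549418565522 lat 0.0035077306038338576 up -0.04846304576723816 grip 15.146178719504727 48.75068664550781
(49, False) t 17.0833 F tool [1.5 0.6 1.2] s 48.38006299608034 lat 0.009702575047640794 up -0.08555090307076614 grip 15.33714953463982 48.75
('stop', True) t 17.7333 F tool [-1.9 -0.4  1.1] s 43.29255970694876 lat 0.0839649407525177 up 0.15910920059438677 grip 15.129974565810171 49.158310890197754
```

View pics/h4.png

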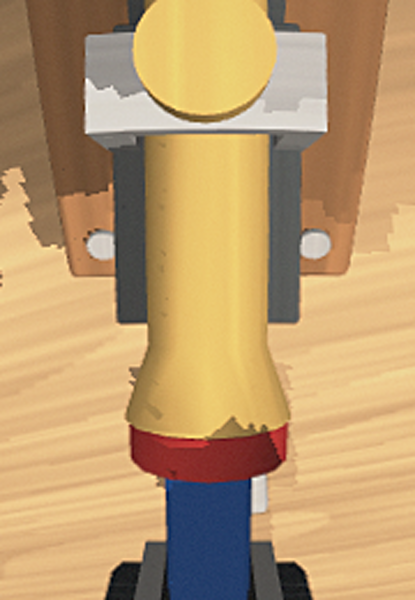

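The picture shows the red collar flush on the brass rim at about (208,440), stopped gently at s=43.3 mm (nominal 44). Now I draw it out, measure the card centre and go there.

Run:
```python
from go import *
def card(n_,p,st=None):
    m=masks(p)["white"]; K=[]
    for a,c,b in blobs(m,60):
        q=plane(n_,c,3,st)[0]
        if np.hypot(q[0]-510,q[1]-310)<75: K.append(b)
    u=np.any(K,axis=0).astype(np.uint8); u=cv2.morphologyEx(u,cv2.MORPH_CLOSE,np.ones((5,5),np.uint8))
    c=max(cv2.findContours(u,0,2)[0],key=cv2.contourArea)[:,0]; w=plane(n_,c,3,st)[:,:2].astype(np.float32); return cv2.minAreaRect(w)
for k in("top","scene"): print(k,card(k,np.load(k+".npz")["p"]))
p,_,st=load("j1"); print("j1",card("wrist",p,st))
for s in(110,170): ctrl.move_l(tcp(s),R,vel=70 if s==110 else 120); print(R.T@sensors.read_state()["force"])
c=np.array([511,310.]); G=D(-1)
ctrl.move_ptp(np.array([c[0]+140,c[1]-60,260]),G)
look("c1",np.array([c[0]+114,c[1],190]),G); p,_,st=load("c1")
print("c1",card("wrist",p,st),sensors.read_state()["t"]); rod("c1")
```

```text
top ((510.97314453125, 309.1099853515625), (126.11201477050781, 107.27449798583984), 20.546770095825195)
scene ((512.636474609375, 305.2583923339844), (131.93170166015625, 96.2189712524414), 26.653118133544922)
j1 ((513.0699462890625, 309.3834228515625), (129.37896728515625, 109.28611755371094), 20.715547561645508)
[ 1.1 -0.6  1.7]
[2.  0.6 0.6]
c1 ((511.4064025878906, 309.1198425292969), (132.7518310546875, 109.11044311523438), 20.659561157226562) 21.6417
c1 rod [-0.6  7.7] slope deg [ 0.1 -0.3] rms 0.528752257259558 3689 tip x 113.51627187370953 collar x [36.6 44.1] y [-12.4  13.4]
```

View pics/c1.png

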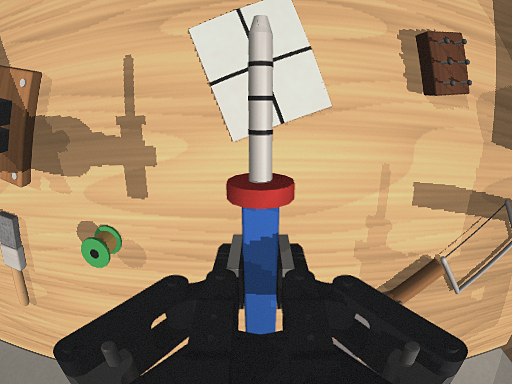

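The gauge is level over the card; the cross is visible around (262,65) and the spool, brush and burr block are undisturbed. The card centre is about (512,309.3), so I lower to 100 mm above it and hand in.

Run:
```python
from go import *
ctrl.move_l((512+114,309.3,109.6),D(-1),vel=80); ctrl.hold(.5)
s=sensors.read_state(); print(s["t"],"tip",s["eef_pos"]+s["eef_rot"]@[114,0,6.6],"tilt",s["eef_rot"][2,0],s["grip_width"],s["grasp_force"],s["force"])
print(ctrl.finish_job())
```

```text
23.3 tip [512.  309.3 103.1] tilt -7.048514340981514e-05 15.126819691187567 48.96905064582825 [ 0.3 -0.1 -1.7]
the job is handed in; nothing more can be done
None
```

The gauge went into the tube until its collar stopped gently on the rim, came right out again, and is now held level with its tip over the card's centre, 100 mm above it; the job was handed in at 23.3 s.

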